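# Swing the bench magnifier over the sample cup

### The arm

A 7-joint arm with a two-finger parallel gripper is mounted at the origin on a cart in front of the work surface, level with it; the furniture and walls round the work are solid. World frame = base frame: x ahead of the robot, y to its left, z up, the work surface at z = 0. Lengths are in mm, angles in rad, forces in N, time in s.
With the tool pointing down it reaches from about 400 to 925 mm from the base axis. Payload 4.1 kg.
Tool frame: the origin (TCP) lies between the finger pads; the fingertips stand 22 mm ahead of it and the grasp point (between the pads) lies 3 mm ahead of it; z points along the fingers, y is the line along which they close (so a half turn about z gives the same grasp; the last joint's range is limited). The gripper opens to 85 mm and grips with 20 to 120 N. Pads are 22 mm wide; open, the fingers measure 114 mm over their backs; the gripper's body (76 mm by 85 mm) begins 54 mm behind the grasp point. The pads swing forward as they close: fully open they stand 13 mm farther back than shut.
Start: joints at [-1.309, 0.398, 0.045, 1.537, -0.019, 1.207, -0.051], TCP at [229.446, 608.194, 219.747] pointing down, gripper open.
Joint ranges: [-2.82, 2.82], [-0.49, 2.23], [-1.37, 1.46], [0, 2.46], [-1.36, 4.5], [0.23, 2], [-2.94, 2.94]. Speed limits (rad/s): [2.57, 2.57, 3.14, 3.14, 3.14, 3.14, 3.14].

### API

Orientations are given as a unit quaternion [w, x, y, z].
In Python, from bench import robot, cams, monitor, workorder gives the robot as it stands (robot), with the cameras (cams), the readings (monitor) and the job (workorder).
- The arm moves only by the tool hand_motion, called after ">>>" in YAML: its name, and indented under it one key for each argument. Schema: {"type":"object","properties":{"steps":{"type":"array","items":{"type":"number"},"minItems":7,"maxItems":84},"clamp_n":{"type":"number"},"only":{"type":"string"},"quiet":{"type":"boolean"},"lines":{"type":"string"}},"required":["steps"],"additionalProperties":false}. steps is one flat list of numbers that holds 1 to 12 rows one after another, with no inner brackets; each row has 7 numbers: dx, dy, dz in shares of the most that a row can go, 1 being 62.5 mm, then a rotation vector rx, ry, rz in fractions of the full range, 1 being 60 degrees, then the opening from 0.0 (shut) to 1.0 (fully open); each row shifts and turns the commanded pose from where the row before left it, along the tool's axes as they then stand; what a row does not reach is not made up. A row lasts 1/8 s, in which the tool goes at most 62.5 mm and 0.188 rad, less where a joint would pass 70% of its speed; a pose out of reach is approached as far as the arm can. The fingers move at their own pace and stop on an object; clamp_n is the grip in N (left out, the last holds). Time passes only in rows, so rows that do not move let the fingers close. The tool returns the time, the measured TCP pose, the force, the opening and the grip force at its end. only (a regular expression) keeps the lines of the reply that match it, lines (a string "A,B") keeps lines A to B, and quiet returns only ok. No shift or turn number may pass 1 either way. Input that does not fit is refused with a message, and nothing moves.
- monitor.get_state(): the state, without advancing time (a new reading comes with each control period).
- cams.read_camera(name): name is "scene" or "top" or "wrist"; returns a dict with "image" (480x640x3 uint8, red, green, blue), "mtx" (3x3 intrinsics, pixels), "position" and "attitude" of the camera in the world. Camera axes: x right, y up, looking along -z (the intrinsics and any distortion apply to the point x, -y, -z); pixel columns grow to the right and rows downward; lengths in mm; the calibration is good to about 2 mm. A picture is of the moment at which its call begins. There is no depth.
- workorder.close_job(): hands the job in; it is judged then, once.
The state is a dict: "clock": time; "joint_positions": joint angles; "joint_vel": joint speeds; "effort": joint torques, N m; "position": TCP position; "tcp_rot": TCP orientation; "contact_force": force on the tool from outside, world axes, zero at the start; "ft_torque": the same for the moment, N m; "opening": opening from 0.0 (shut) to 1.0 (fully open); "gripper_force": force on a finger pad.
Only numpy, scipy, OpenCV 4.12 (cv2) and the standard library are available. Lean on these libraries where they do the work, as an engineer would, in place of code of your own. Each camera call takes 0.05 s, during which the arm holds its last target. There are 200 camera calls.

### The job

Swing the bench magnifier round on its post by the black knob until its round lens is centred over the lidded sample cup, so that the whole lid can be inspected through it, then let go. Leave the cup standing where it is.

Things in the scene. Friction and masses are not known exactly. Their poses are not given: they have to be found in the camera images.
- pivot (a point): Point on the magnifier's vertical swing axis, 132 mm above the table, in a grey hub (40 mm wide, top at 155 mm) on a steel post on a white round foot 160 mm wide, fixed to the table. The stiff hub lets the head turn level, 69 degrees to either side of a line roughly towards the robot; it stays where released. About 1.5 N at the knob turns it. It starts swung to the robot's right.
- lens (a point): Centre of the magnifier's round clear lens, in a white ring 115 mm across outside, 104 mm clear inside, 14 mm thick, underside 125 mm above the table. It lies 170 mm from the pivot, at the same height, on two thin steel rods, and turns with the head.
- knob (a point): Upright black knob on the outer edge of the lens ring, on the line from pivot through lens centre, 232 mm from the pivot: a round peg 18 mm thick, from 137 to 192 mm above the table, free on all sides above the ring. This point is on its axis, 167 mm above the table. It is fixed to the ring and may turn between the fingers while the head swings.
- sample_cup: The only sample cup: a round off-white plastic tub with a flat lid, 62 mm wide, 42 mm tall, loose on the table. Origin at the centre of its underside, z up. It stands on the circle that the lens centre sweeps (to about 12 mm), near a square timer (62 mm wide, 18 mm tall) and a brass-coloured knobbed weight (38 mm wide, 52 mm tall); the three change places.

How it is judged (in metres and radians):
At the end, for the whole second after the job is handed in: The lens centre stays within 25 mm, seen from above, of the sample cup's centre, and the cup stands upright (horizontal distance between lens and sample_cup below 0.025 m and angle between sample_cup's own z axis and vertical below 0.1 rad); the robot touches nothing.
It fails at once if the sample cup is shifted by more than 15 mm (distance of sample_cup from where it was at the start of the episode above 0.015 m).
It also fails if it takes over 40 s, if anything falls off the work surface, if the arm or the gripper's body presses on something with over 40 N, if the wrist force passes 120 N, or if a joint passes its speed limit or range.

## Working session

There is one attempt and no reset: what is moved stays moved. The work goes in short steps, Python scripts to look and compute and a tool call to move; the robot and the scene stay as the last step left them, time stands still between calls to the robot, and variables do not carry over. Pictures are saved under pics/ and viewed, at most 10 in all, crops included, and the job is handed in when it is done.

```bash
mkdir -p pics; ls
```

Create h.py:
```python
import numpy as np,cv2
from scipy.spatial.transform import Rotation as R
from bench import robot, cams, monitor, workorder
def quat(q): return R.from_quat([q[1],q[2],q[3],q[0]])
def att(a):
    a=np.array(a); return a if a.shape==(3,3) else quat(a).as_matrix()
def ray(c,u,v):
    d=np.linalg.inv(np.array(c["mtx"]))@[u,v,1]; d=att(c["attitude"])@[d[0],-d[1],-d[2]]
    return np.array(c["position"]),d/np.linalg.norm(d)
def onplane(c,u,v,z):
    p,d=ray(c,u,v); return p+d*(z-p[2])/d[2]
def cross(a,b):
    (p,d),(q,e)=a,b; s=np.linalg.lstsq(np.c_[d,-e],q-p,rcond=None)[0]
    x,y=p+s[0]*d,q+s[1]*e; return (x+y)/2,np.linalg.norm(x-y)
```

Run:
```python
from h import *
import pickle
o={}
for n in("scene","top"):
    c=cams.read_camera(n);o[n]=c;cv2.imwrite(f"pics/{n}0.png",c["image"][:,:,::-1])
    print(n,c["mtx"],c["position"],c["attitude"],[k for k in c])
pickle.dump(o,open("c0.pkl","wb"))
print(monitor.get_state())
```

```text
bench.py
pics
scene [[564.33457927   0.         322.91580372]
 [  0.         564.33457927 237.14619287]
 [  0.           0.           1.        ]] [264.96554806 467.61418249 691.24428808] [-0.25321926 -0.10608209  0.38699674  0.88026139] ['image', 'mtx', 'position', 'attitude']
top [[484.41787205   0.         318.16755183]
 [  0.         484.41787205 237.73298944]
 [  0.           0.           1.        ]] [ 471.65175619 -102.04503574  955.92136248] [ 0.71273301  0.05364545 -0.05938619 -0.69685516] ['image', 'mtx', 'position', 'attitude']
{'clock': 0.1, 'joint_positions': array([-1.3090266 ,  0.39911602,  0.04503155,  1.53777526, -0.01868653,
        1.20685503, -0.05071114]), 'joint_vel': array([ 0.00083666, -0.00205256,  0.00030061, -0.00164345,  0.00017119,
        0.00049495,  0.00143044]), 'effort': array([ 3.90489906e-03, -4.76260793e+01,  1.37025118e+00, -2.54949671e+01,
        1.18579535e-02,  5.00633745e-03, -1.32060788e-05]), 'position': array([229.21945109, 607.61708085, 218.75909719]), 'tcp_rot': array([-9.03651052e-05,  1.79354165e-01,  9.83784190e-01, -8.61549159e-04]), 'contact_force': array([ 0.68412409,  0.01129352, -0.40620095]), 'ft_torque': array([ 0.02508097, -0.03728647, -0.02698355]), 'gripper_force': 0.0, 'opening': 0.9965204480947587}
```

View pics/scene0.png

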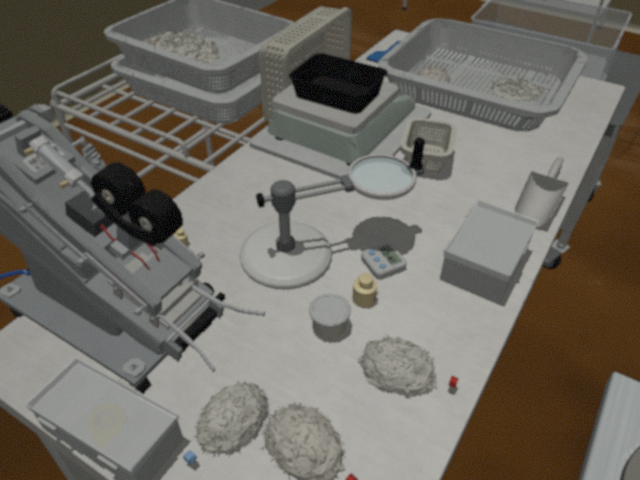

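View pics/top0.png

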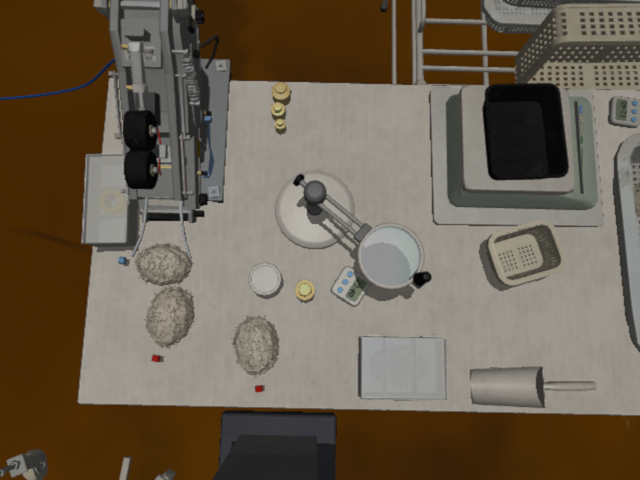

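The scene view has the cup at about (330,312), the brass weight at (364,290), the timer at (383,262), the knob at (419,152) and the hub at (283,188). In the top view the cup is at (265,279), the hub at (315,191), the lens at (390,256) and the knob at (421,279). Next I triangulate these.

Create m.py:
```python
from h import *
import pickle
o=pickle.load(open("c0.pkl","rb"));S,T=o["scene"],o["top"]
def proj(c,p):
    v=att(c["attitude"]).T@(np.array(p)-c["position"]); v=np.array(c["mtx"])@[v[0],-v[1],-v[2]]; return v[:2]/v[2]
print("tcp proj",proj(S,[229,608,219]),proj(T,[229,608,219]),"base",proj(T,[0,0,0]))
def blob(c,box,f):
    x0,y0,x1,y1=box; im=c["image"][y0:y1,x0:x1]; m=f(im).astype(np.uint8)
    n,l,s,ce=cv2.connectedComponentsWithStats(m,connectivity=8); i=1+np.argmax(s[1:,4]); 
    return (l==i),np.array([x0,y0]),s[i]
dark=lambda im: im.max(2)<60
for n,c,b in(("S",S,(400,130,435,180)),("T",T,(405,262,440,295))):
    m,of,s=blob(c,b,dark); ys,xs=np.nonzero(m); 
    r=cv2.minAreaRect(np.c_[xs,ys].astype(np.float32)); print(n,"knob",np.mean(xs)+of[0],np.mean(ys)+of[1],s, cv2.boxPoints(r)+of)
for n,c,b in(("S",S,(300,285,360,345)),("T",T,(240,255,290,300))):
    x0,y0,x1,y1=b; im=c["image"][y0:y1,x0:x1]; cv2.imwrite(f"pics/cup{n}.png",cv2.resize(im[:,:,::-1],None,fx=6,fy=6,interpolation=0))
a=cv2.imread("pics/cupS.png");b=cv2.imread("pics/cupT.png")
k=S["image"][125:205,250:330,::-1];k2=S["image"][125:185,390:440,::-1];t2=T["image"][165:215,285:345,::-1];t3=T["image"][255:300,400:440,::-1]
can=np.zeros((600,800,3),np.uint8)
def put(im,x,y,f):
    im=cv2.resize(im,None,fx=f,fy=f,interpolation=0);can[y:y+im.shape[0],x:x+im.shape[1]]=im
put(S["image"][285:345,300:360,::-1],0,0,4);put(T["image"][255:305,240:290,::-1],250,0,4);put(k,460,0,4)
put(k2,0,330,4);put(t2,250,330,4);put(t3,500,330,4)
cv2.imwrite("pics/crop.png",can)
```

```bash
python3 m.py
```

```text
tcp proj [ 199.01765462 1376.02128629] [-193.20229705  478.75230774] base [250.22687545 581.22628551]
S knob 417.2338461538462 154.64923076923077 [  9   8  16  33 325] [[408.74117565 169.36470795]
 [411.20588207 137.32352829]
 [424.35882187 138.33529282]
 [421.89411545 170.37647247]]
T knob 420.74271844660194 278.50970873786406 [  8  10  18  16 206] [[408.95973325 277.22818756]
 [424.1275177  266.61073828]
 [432.02013397 277.88590431]
 [416.85235023 288.50335312]]
```

View pics/crop.png

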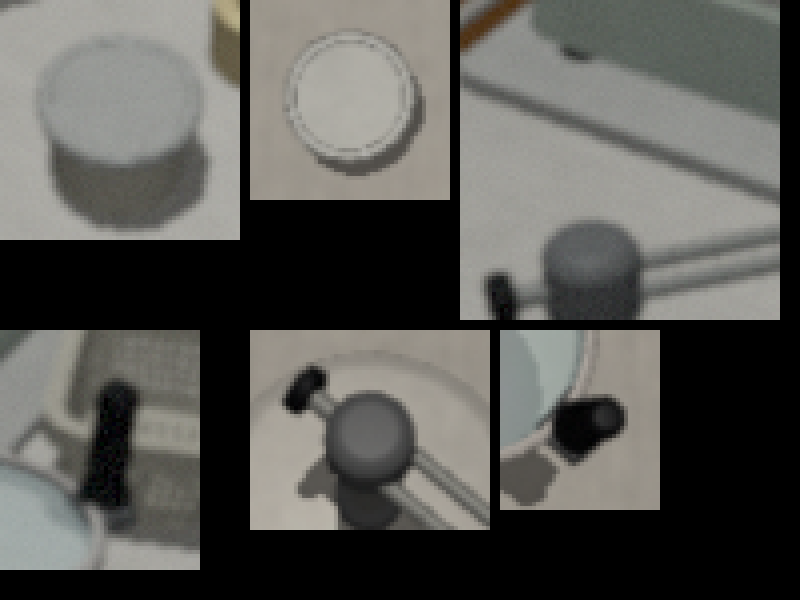

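The crop shows the lid centre at S(330,310) and T(265,278.7), the hub top at S(283,186) and T(315,191), and the knob top at S(419.5,140.5) and T(426.3,277).

Create t.py:
```python
from h import *
import pickle
o=pickle.load(open("c0.pkl","rb"));S,T=o["scene"],o["top"]
P={}
for n,s,t,z in(("lid",(329.7,309.6),(264.6,278.4),42),("hubtop",(282.6,186),(314.6,190.6),155),("knobtop",(419.1,140),(425.9,276.8),192),("weight",(364,281),(304.6,290),52)):
    x,e=cross(ray(S,*s),ray(T,*t)); print(n,x.round(1),"gap",e.round(1),"plane S,T",onplane(S,*s,z).round(1),onplane(T,*t,z).round(1)); P[n]=(onplane(S,*s,z)+onplane(T,*t,z))/2
h,k,l=P["hubtop"][:2],P["knobtop"][:2],P["lid"][:2]
ang=lambda v:np.degrees(np.arctan2(v[1],v[0]))
print("r knob",np.linalg.norm(k-h),"r cup",np.linalg.norm(l-h),"ang",ang(k-h),ang(l-h))
d=(l-h)/np.linalg.norm(l-h); print("lens target",h+170*d,"knob target",h+232*d)
s=monitor.get_state(); print(s["position"],quat(s["tcp_rot"]).as_matrix().round(3))
```

```bash
python3 t.py
```

```text
lid [540.5  -7.8  36.5] gap 1.6 plane S,T [538.9  -3.6  42. ] [539.3  -8.7  42. ]
hubtop [684.1 -98.8 151.3] gap 2.3 plane S,T [682.4 -94.7 155. ] [682.1 -99.3 155. ]
knobtop [ 538.2 -278.7  188.8] gap 3.1 plane S,T [ 537.9 -273.3  192. ] [ 536.5 -278.5  192. ]
weight [521.7 -83.6  40.9] gap 5.1 plane S,T [519.7 -73.4  52. ] [518.7 -84.8  52. ]
r knob 230.31816092444353 r cup 169.50719878984248 ang -129.02850498600435 147.5871517940146
lens target [538.70275034  -5.88113059] knob target [486.36186993  27.35186864]
[229.21945109 607.61708085 218.75909719] [[-0.936  0.353 -0.   ]
 [ 0.353  0.936 -0.002]
 [-0.    -0.002 -1.   ]]
```

Careful with the scale: shifts go in shares of 62.5 mm and turns go in shares of 60 degrees. That gives: -50 mm is -0.8, -35 mm is -0.56, -0.18 rad is -0.1719.

>>> hand_motion:
  steps: [0, 0, -0.56, 0, 0, -0.1719, 1, 0, 0, -0.56, 0, 0, -0.1719, 1, -0.224, -0.8, 0, 0, 0, 0, 1, -0.224, -0.8, 0, 0, 0, 0, 1, -0.224, -0.8, 0, 0, 0, 0, 1, -0.224, -0.8, 0, 0, 0, 0, 1, -0.224, -0.8, 0, 0, 0, 0, 1, -0.224, -0.8, 0, 0, 0, 0, 1, -0.224, -0.8, 0, 0, 0, 0, 1, -0.224, -0.8, 0, 0, 0, 0, 1, -0.224, -0.8, 0, 0, 0, 0, 1, -0.224, -0.8, 0, 0, 0, 0, 1]
  clamp_n: 40

```text
clock: 1.6
position: [369.1, 106.2, 289.5]
tcp_rot: [-0.0, 0.0, 1.0, 0.0]
contact_force: [1.0, -0.1, 0.4]
opening: 1.0
gripper_force: 0.0
```

>>> hand_motion:
  steps: [-0.304, -0.688, 0, 0, 0, 0, 1, -0.304, -0.688, 0, 0, 0, 0, 1, -0.304, -0.688, 0, 0, 0, 0, 1, -0.304, -0.688, 0, 0, 0, 0, 1, -0.304, -0.688, 0, 0, 0, 0, 1, -0.304, -0.672, 0, 0, 0, 0, 1, -0.288, -0.672, 0, 0, 0, 0, 1, -0.288, -0.672, 0, 0, 0, 0, 1, -0.288, -0.672, 0, 0, 0, 0, 1, 0, 0, 0, 0, 0, 0, 1, 0, 0, 0, 0, 0, 0, 1]

```text
clock: 2.98
position: [536.5, -274.3, 289.1]
tcp_rot: [-0.001, 0.0, 1.0, 0.001]
contact_force: [-0.2, 0.3, 0.6]
opening: 0.998
gripper_force: 0.0
```

Run:
```python
from h import *
import pickle
c=cams.read_camera("wrist");cv2.imwrite("pics/w1.png",c["image"][:,:,::-1]);pickle.dump(c,open("w1.pkl","wb"))
v=att(c["attitude"]).T@(np.array([537,-276,192])-c["position"]);v=np.array(c["mtx"])@[v[0],-v[1],-v[2]];print(c["position"],v[:2]/v[2])
```

```text
[ 452.14995069 -275.55040048  442.97045274] [319.10728411 234.33744504]
```

View pics/w1.png

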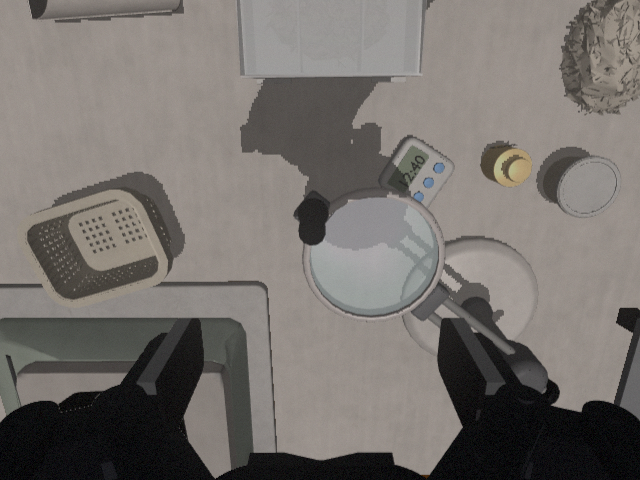

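The wrist view shows the knob top at about (314,231), close to the predicted (319,234). The lid is at (588,186) and both fingers are clear of the knob. I refine using these pixels.

Run:
```python
from h import *
import pickle
o=pickle.load(open("c0.pkl","rb"));S,T=o["scene"],o["top"];W=pickle.load(open("w1.pkl","rb"))
for n,w,t,s,z in(("knob",(313.5,231),(425.9,276.8),(419.1,140),192),("lid",(588,185.5),(264.6,278.4),(329.7,309.6),42)):
    print(n,onplane(W,*w,z).round(1),*cross(ray(W,*w),ray(T,*t)),*cross(ray(W,*w),ray(S,*s)))
im=W["image"];m=(im[180:330,290:460].min(2)>0)
```

```text
knob [ 534.7 -279.6  192. ] [ 536.87545731 -279.7884571   185.88605523] 0.31896447813155404 [ 538.22657234 -279.38648483  187.51840145] 3.8423657344572506
lid [537.3 -11.8  42. ] [539.17823591  -7.9305966   35.97682894] 1.1998544206656208 [539.86440686  -7.60217298  36.35836193] 2.689545273060895
```

Scaled: 40 mm is 0.64, -4.5 mm is -0.072.

>>> hand_motion:
  steps: [0, -0.072, 0.64, 0, 0, 0, 0.6, 0, 0, 0.64, 0, 0, 0, 0.6, 0, 0, 0.48, 0, 0, 0, 0.6, 0, 0, 0.168, 0, 0, 0, 0.5, 0, 0, 0, 0, 0, 0, 0.3, 0, 0, 0, 0, 0, 0, 0, 0, 0, 0, 0, 0, 0, 0, 0, 0, 0, 0, 0, 0, 0, 0, 0, 0, 0, 0, 0, 0]
  clamp_n: 30

```text
clock: 4.15
position: [537.5, -279.9, 170.5]
tcp_rot: [0.001, 0.0, 1.0, -0.0]
contact_force: [-0.8, 0.5, 6.3]
opening: 0.18
gripper_force: 29.9
```

Run:
```python
from h import *
h=np.array([682.2,-98.5]);p=monitor.get_state()["position"][:2]-h
a0=np.arctan2(*p[::-1]);a1=np.radians(147.9-360);print(np.hypot(*p),np.degrees([a0,a1]))
a=np.linspace(a0,a1,15);q=232*np.c_[np.cos(a),np.sin(a)];print((np.diff(q,axis=0)*[-1,1]).round(1).tolist(),h+q[-1],h+q[7])
```

```text
232.06475918703748 [-128.56908281 -212.1       ]
[[18.1, 16.0], [16.3, 17.8], [14.4, 19.4], [12.3, 20.8], [10.0, 22.0], [7.7, 22.9], [5.3, 23.6], [2.8, 24.0], [0.3, 24.1], [-2.2, 24.0], [-4.7, 23.7], [-7.1, 23.1], [-9.5, 22.2], [-11.8, 21.1]] [485.66771424  24.78447045] [ 453.49327116 -137.45166472]
```

Scaled: 23 mm is 0.368, 22 mm is 0.352.

>>> hand_motion:
  steps: [0.288, 0.256, 0, 0, 0, 0, 0, 0.256, 0.288, 0, 0, 0, 0, 0, 0.232, 0.312, 0, 0, 0, 0, 0, 0.2, 0.336, 0, 0, 0, 0, 0, 0.16, 0.352, 0, 0, 0, 0, 0, 0.12, 0.368, 0, 0, 0, 0, 0, 0.088, 0.368, 0, 0, 0, 0, 0, 0, 0, 0, 0, 0, 0, 0]

```text
clock: 5.15
position: [452.9, -135.8, 170.1]
tcp_rot: [0.0, -0.001, 1.0, 0.001]
contact_force: [-2.9, 0.2, 6.9]
opening: 0.181
gripper_force: 32.4
```

Going well: still gripping and on the arc (expected 453.5, -137.5).

Scaled: 24 mm is 0.384, 23 mm is 0.368.

>>> hand_motion:
  steps: [0.048, 0.384, 0, 0, 0, 0, 0, 0, 0.384, 0, 0, 0, 0, 0, -0.032, 0.384, 0, 0, 0, 0, 0, -0.08, 0.384, 0, 0, 0, 0, 0, -0.112, 0.368, 0, 0, 0, 0, 0, -0.152, 0.352, 0, 0, 0, 0, 0, -0.192, 0.336, 0, 0, 0, 0, 0, 0, 0, 0, 0, 0, 0, 0, 0, 0, 0, 0, 0, 0, 0]

```text
clock: 6.28
position: [486.9, 25.7, 169.9]
tcp_rot: [0.001, -0.0, 1.0, 0.0]
contact_force: [1.5, 0.6, 5.8]
opening: 0.178
gripper_force: 32.5
```

Run:
```python
from h import *
import pickle
for n in("top","scene"):
    c=cams.read_camera(n);cv2.imwrite(f"pics/{n}2.png",c["image"][:,:,::-1]);pickle.dump(c,open(n+"2.pkl","wb"))
```

```text
(no output)
```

View pics/scene2.png

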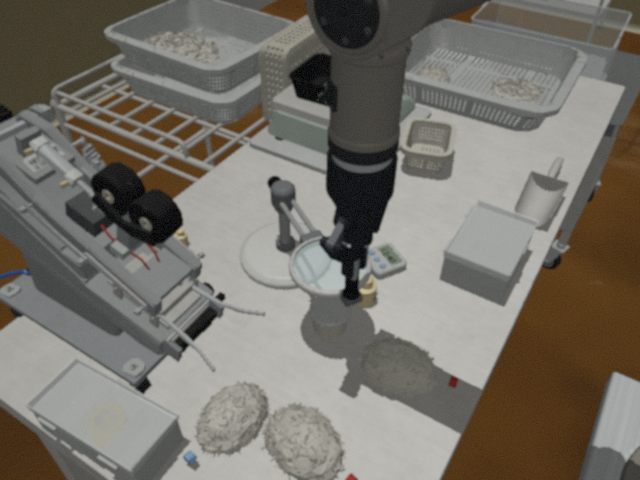

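The scene view shows the ring at about (330,265), above the cup at (328,318), with the knob still held. I release, rise and check.

Scaled: -50 mm is -0.8, -40 mm is -0.64.

>>> hand_motion:
  steps: [0, 0, 0, 0, 0, 0, 0.5, 0, 0, 0, 0, 0, 0, 0.6, 0, 0, 0, 0, 0, 0, 0.6, 0, 0, -0.32, 0, 0, 0, 0.6, 0, 0, -0.64, 0, 0, 0, 0.6, 0, 0, -0.64, 0, 0, 0, 0.6, 0, -0.64, -0.32, 0, 0, 0, 0.6, 0, -0.8, 0, 0, 0, 0, 0.6, 0, -0.8, 0, 0, 0, 0, 0.6, 0, -0.8, 0, 0, 0, 0, 0.6, 0, -0.8, 0, 0, 0, 0, 0.6, 0, 0, 0, 0, 0, 0, 0.6]

```text
clock: 7.88
position: [483.4, -220.1, 289.2]
tcp_rot: [-0.0, 0.005, 1.0, -0.001]
contact_force: [0.1, 0.5, 0.1]
opening: 0.601
gripper_force: 0.0
```

Run:
```python
from h import *
import pickle
can=[]
for n,(x0,y0,x1,y1) in(("top",(215,160,365,340)),("scene",(240,170,390,350))):
    c=cams.read_camera(n);pickle.dump(c,open(n+"3.pkl","wb"));can.append(cv2.resize(c["image"][y0:y1,x0:x1,::-1],None,fx=2.6,fy=2.6,interpolation=0))
cv2.imwrite("pics/c3.png",np.hstack(can))
```

```text
(no output)
```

View pics/c3.png

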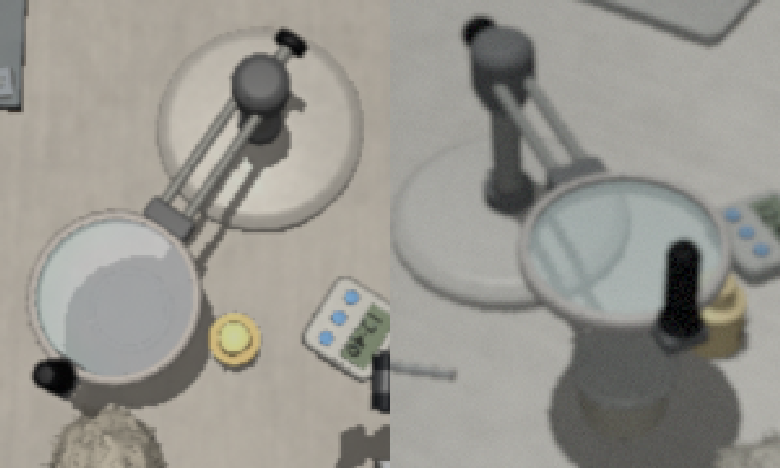

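The top crop shows the ring centre at about (115,296), which is T(259.2,273.8). In the scene crop it is at about (625,250), which is S(330.4,266.2). The cup is faintly visible through the lens.

Run:
```python
from h import *
import pickle
o=pickle.load(open("c0.pkl","rb"));S,T=o["scene"],o["top"]
s=(330,265.8);t=(258.8,273.4)
print(cross(ray(S,*s),ray(T,*t)),onplane(S,*s,134),onplane(T,*t,134))
# lid seen through lens, ring and lid in enhanced crop
im=pickle.load(open("top3.pkl","rb"))["image"][235:315,220:300,::-1]
g=cv2.createCLAHE(6,(2,2)).apply(cv2.cvtColor(im,cv2.COLOR_BGR2GRAY))
cv2.imwrite("pics/lid.png",cv2.resize(g,None,fx=6,fy=6,interpolation=cv2.INTER_CUBIC))
```

```text
(array([541.67995141,  -7.23388286, 130.30894532]), np.float64(1.3307935506564232)) [540.50218243  -3.91945046 134.        ] [540.75545215  -7.92525978 134.        ]
```

View pics/lid.png

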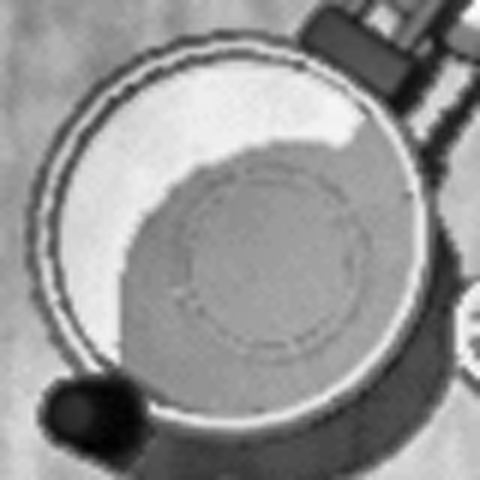

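The lid, seen through the lens, is still at T(265.4,278.6), so the cup has not moved. The lens is at (541,-7) and the cup at about (539,-8), roughly 2 mm apart.

```bash
python3 -c "
from bench import robot, cams, monitor, workorder
print(workorder.close_job())"
```

```text
the job is handed in; nothing more can be done
None
```

The magnifier's lens now sits about 2 mm (as measured) off the sample cup's centre, the cup hasn't moved, the knob is released with the arm clear, and the job was handed in at about 8 s; no verdict was printed.

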